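# Roll the next tube into the vee of a drill jig and close the leaf

### The arm

A 6-joint arm with a two-finger parallel gripper is mounted at the origin on a cart in front of the work surface, level with it; the furniture and walls round the work are solid. World frame = base frame: x ahead of the robot, y to its left, z up, the work surface at z = 0. Lengths are in mm, angles in rad, forces in N, time in s.
With the tool pointing down it reaches from about 350 to 875 mm from the base axis. Payload 4.2 kg.
Tool frame: the origin (TCP) lies on the mounting face of the last link; the fingertips stand 173 mm ahead of it and the grasp point (between the pads) lies 155 mm ahead of it (tcp_to_grasp is the distance from the TCP to the grasp point, in mm); z points along the fingers, y is the direction in which the jaws open and shut (so a half turn about z gives the same grasp; the last joint's range is limited). The gripper opens to 85 mm and grips with 20 to 120 N. Pads are 22 mm wide; open, the fingers measure 114 mm over their backs; the gripper's body (76 mm by 85 mm) begins 54 mm behind the grasp point. The pads swing forward as they close: fully open they stand 13 mm farther back than shut.
Start: joints at [-0.988, 0.385, 0.008, 0, -1.194, -0.259], TCP at [198.873, -592.494, 404.712] pointing down, gripper open.
Joint ranges: [-3.14, 3.14], [-1.21, 2.06], [-1.07, 1.41], [-3.16, 2.05], [-2.99, -0.16], [-3.1, 3.1]. Speed limits (rad/s): [2.79, 2.79, 3.14, 3.14, 3.14, 3.14].

### API

Orientations are given as a unit quaternion [x, y, z, w].
In Python, from bench import * gives the robot as it stands. The module is installed in compiled form; this text tells all that it offers.
- The arm moves only by the tool apply_moves, never from a script. Its arguments are lists of equal length, an entry for each row: "fingers": the closure, from 0 (fully open) to 1 (shut); "dp": the shift along the world's x, y, z in cm, a list of three; "yaw": the turn about the world's z in degrees. A call has 1 to 10 rows; each row is the pose to reach, as a shift and turn from the pose measured when the call began; what a row does not reach only later rows make up. A row lasts 1/10 s, in which the tool goes at most 50 mm and 8.59 degrees, less where a joint would pass 70% of its speed; a pose out of reach is approached as far as the arm can. A call with a gripper value outside its range is refused whole. The fingers move at their own pace and stop on an object; the grip force is fixed at half the most. Time passes only in rows, so rows that repeat a pose let the fingers close. It gives the time, the measured TCP pose, the force and the opening at its end, in the units of the state.
- read_state(): the state, without advancing time (a new reading comes with each control period).
- get_image(name): name is "scene" or "top"; returns a dict with "color" (400x640x3 uint8, blue, green, red), "mtx" (3x3 intrinsics, pixels), "k1" (the pictures are not rectified: a ray, as slopes to the right and down, at radius r is drawn at 1 + k1 r^2 times it, then the intrinsics apply), "camera_from_world" (4x4, takes a point from world to camera coordinates). Camera axes: x right, y down, z forward; pixel columns grow to the right and rows downward; lengths in mm; the calibration is good to about 2 mm. A picture is of the moment at which its call begins. There is no depth.
- job_done(): hands the job in, once; it reports no verdict.
The state is a dict: "clock": time; "joints": joint angles; "joint_vel": joint speeds; "joint_efforts": joint torques, N m; "position": TCP position; "ee_rot": TCP orientation; "contact_force": force on the tool from outside, world axes, zero at the start; "wrist_torque": the same for the moment, N m; "gripper_width": finger opening in mm.
Only numpy, scipy, OpenCV 4.12 (cv2) and the standard library are available. Lean on these libraries where they do the work, as an engineer would, in place of code of your own. Each camera call takes 0.05 s, during which the arm holds its last target. There are 200 camera calls.

### The job

The drill jig on the bench has two steel tubes lying across its rails, one on either side of the vee: a plain one, next to be drilled, and a finished one with a cross pin through it. With a fingertip, roll the plain tube along the rails, never lifting it and never letting it run into the finished one, until it drops into the vee; then push the jig's hinged leaf down onto it, so that the leaf lies level on the tube. Leave the finished tube where it is and do not knock over the oil can.

Things in the scene. Friction and masses are not known exactly. Their poses are not given: they have to be found in the camera images.
- jig: Fixed drill jig, base plate 210 x 390 x 12 mm with two parallel rails. Origin on the bench below the middle of the vee; z up, y along the rails, x across them towards the leaf's hinge. Rails 14 mm wide, centred at x = -42 and +42 mm, y = -185 to +185 mm, rubber tops 52 mm up; 26 mm high stop pins at y = -179, +179. Hinge posts (110 mm high) at x = 78 to 102, y = -36 to +36 mm.
- vee (a point): Centre of a tube that sits in the vee (jig frame x 0, y 0, z 71.6 mm). The vee is a notch across both rails, 28 mm wide at the mouth, faces sloping 30 degrees. A tube let go with its axis within about 10 mm of y = 0 settles in by itself; its axis then drops 4.4 mm.
- plain_tube: Plain steel tube, diameter 48, length 140 mm, about 0.5 kg, lying across the rails 95 to 140 mm from the vee, on either side. Origin at its centre; x along its axis; z up at the start (y, z turn as it rolls). On the rails its top is 100 mm up. It stays where left; from 60 mm/s it stops in 5 mm. A fingertip pressed on its top with 3 to 8 N and moved along the rails rolls it half as far as the tip moves.
- pinned_tube: Finished steel tube of the same size, lying across the rails on the other side of the vee, 95 to 140 mm from it, with a dark 10 mm cross pin through its middle that stands out 18 mm above and below the tube. Origin at its centre; x along its axis, z up along the pin.
- leaf (a joint): Angle of the hinged leaf, rad: 0 = shut, level, lying on a tube in the vee; 1.57 = upright. Starts open at 1.5 to 1.75 (stop at 1.8). The hinge is stiff (about 0.2 N m), so the leaf stays at any angle and must be pushed all the way.
- leaf_hinge (a point): Middle of the leaf's hinge axis, parallel to the jig's y, at jig frame x 90, z 100.6 mm. The leaf is a steel plate 46 mm wide, 10 mm thick (5 mm to each side of the axis), 103 mm long from the axis, with a black 18 mm ball at its end (centre 122 mm from the axis). Shut, it points to the jig's -x. A brass bush, 20 mm wide, stands 8 mm out of its outer face, 90 mm from the axis.
- leaf_push (a point): Point on the flat outer face of the leaf (upper face when shut; the face away from the tubes when open), 62 mm from the hinge axis, on the centre line: a clear place to push.
- oil_can: Small green oil can with a long spout, 188 mm high, on the bench to the left; bystander. Origin under its middle.

How it is judged:
By the outcome, as a careful person would: the job done as asked, in the order asked, and still so for the second after the job is handed in, with the robot touching nothing.
It also fails if it takes over 64 s, if anything falls off the work surface, if the arm or the gripper's body presses on something with over 40 N, if the wrist force passes 120 N, or if a joint passes its speed limit or range.

## Working session

There is one attempt and no reset: what is moved stays moved. The work goes in short steps, Python scripts to look and compute and a tool call to move; the robot and the scene stay as the last step left them, time stands still between calls to the robot, and variables do not carry over. Pictures are saved under pics/ and viewed, about 8 in all and at most 12, crops included, and the job is handed in when it is done.

Besides the shell and the picture viewer there is one more tool, called after "Call:" as a command line: name --pt "numbers of a row" for each row, then --argument value for the rest. apply_moves: Moves the arm, as the interface text tells. Its arguments: {"type":"object","properties":{"fingers":{"type":"array","items":{"type":"number"}},"dp":{"type":"array","items":{"type":"array","items":{"type":"number"}}},"yaw":{"type":"array","items":{"type":"number"}}},"required":["fingers","dp","yaw"]}

```bash
mkdir -p pics
cat > h.py <<'E'
from bench import *
import numpy as np, cv2
def proj(im,P):
    P=np.atleast_2d(P).astype(float);T=np.array(im["camera_from_world"])
    C=P@T[:3,:3].T+T[:3,3];s=C[:,:2]/C[:,2:];r2=(s**2).sum(1,keepdims=True)
    s=s*(1+im["k1"]*r2);K=np.array(im["mtx"]);return s@K[:2,:2].T+K[:2,2]
def ray(im,uv,z):
    uv=np.atleast_2d(uv).astype(float);K=np.array(im["mtx"]);s=cv2.undistortPoints(uv[:,None],K,np.array([im["k1"],0,0,0.]))[:,0] if False else None
    d=(uv-K[:2,2])/np.array([K[0,0],K[1,1]]);s=d.copy()
    for _ in range(20): s=d/(1+im["k1"]*(s**2).sum(1,keepdims=True))
    T=np.array(im["camera_from_world"]);R=T[:3,:3];c=-R.T@T[:3,3]
    w=np.c_[s,np.ones(len(s))]@R
    return c+w*((z-c[2])/w[:,2:])
E
python3 - <<'E'
from h import *
s=read_state();print({k:np.round(v,3) for k,v in s.items()})
for n in("scene","top"):
    im=get_image(n);cv2.imwrite(f"pics/{n}0.png",im["color"]);T=np.array(im["camera_from_world"]);print(n,im["k1"],np.array(im["mtx"])[0,0],(-T[:3,:3].T@T[:3,3]).round())
E
```

```text
{'clock': np.float64(0.0), 'joints': array([-9.880e-01,  3.860e-01,  7.000e-03, -1.000e-03, -1.194e+00,
       -2.590e-01]), 'joint_vel': array([-0.001, -0.   , -0.   , -0.   , -0.002, -0.   ]), 'joint_efforts': array([ 2.0000e-03, -3.9229e+01,  1.8840e+01,  4.1860e+00, -5.0000e-03,
       -0.0000e+00]), 'position': array([ 198.831, -592.307,  403.631]), 'ee_rot': array([-0.161,  0.987,  0.001, -0.   ]), 'contact_force': array([0.441, 0.657, 0.538]), 'wrist_torque': array([ 0.023, -0.032,  0.029]), 'gripper_width': np.float64(85.378)}
scene -0.06934315657383043 424.73125438851287 [  3. 453. 826.]
top 0.04569170010318881 485.7796964015108 [ 447.  154. 1283.]
```

View pics/scene0.png

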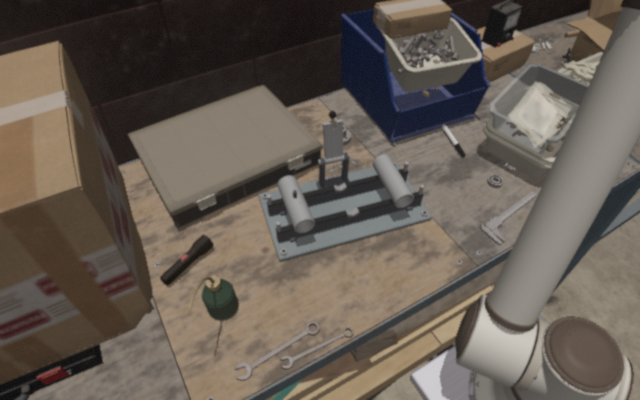

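View pics/top0.png

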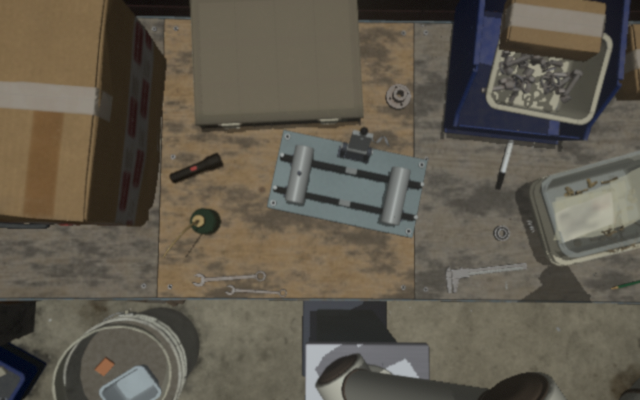

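Both views show the jig at about (350,183) in the top image. The pinned tube is on the left (dark pin near 298,172) and the plain one on the right (396,195). The leaf is open at the far side, and the oil can is at (205,221). Next I'll zoom in for the corners.

Run:
```python
import cv2
a=cv2.imread("pics/top0.png")[120:245,262:435];cv2.imwrite("pics/c1.png",cv2.resize(a,None,fx=4.6,fy=4.6,interpolation=cv2.INTER_CUBIC))
```

```text
(no output)
```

View pics/c1.png

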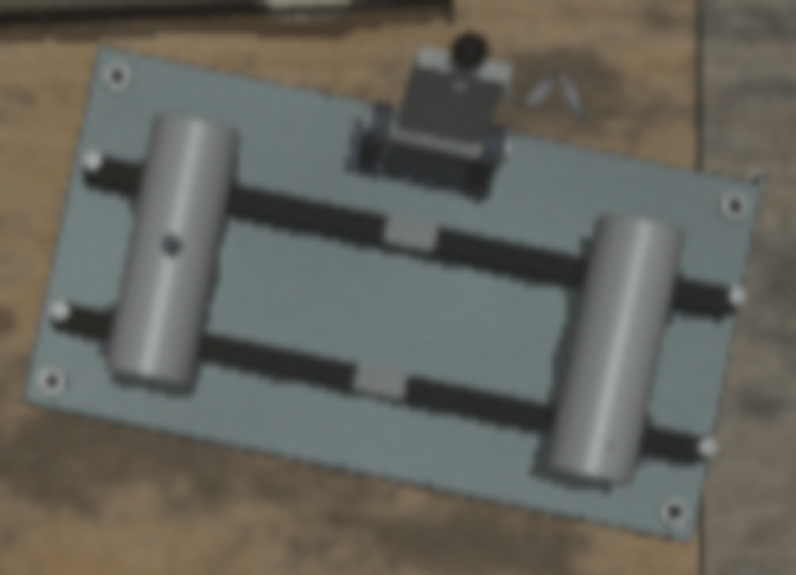

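```bash
cat > fit.py <<'E'
from h import *
from scipy.optimize import least_squares as LS
im=get_image("top")
f=lambda l:np.array(l)/4.6+[262,120]-0.4
J=np.array([[105,195,12],[105,-195,12],[-105,195,12],[-105,-195,12],[42,179,78],[-42,179,78],[42,-179,78],[-42,-179,78]])
uv=f([(100,47),(760,182),(27,402),(692,540),(93,160),(60,311),(737,296),(708,447)])
def W(p,P):
    c,s=np.cos(p[2]),np.sin(p[2]);P=np.atleast_2d(P).astype(float);return np.c_[P[:,0]*c-P[:,1]*s+p[0],P[:,0]*s+P[:,1]*c+p[1],P[:,2]]
r=LS(lambda p:(proj(im,W(p,J))-uv).ravel(),[550,120,0.]);p=r.x
print(p,np.degrees(p[2]),r.fun.reshape(-1,2).round(1).tolist())
def toJ(X):
    c,s=np.cos(p[2]),np.sin(p[2]);d=X[:,:2]-p[:2];return np.c_[d[:,0]*c+d[:,1]*s,-d[:,0]*s+d[:,1]*c]
T=ray(im,f([(616,351),(174.5,253)]),76);print("tubes J",toJ(T),T)
b=f([(469,50)]);L=LS(lambda q:(proj(im,W(p,[90-122*np.cos(q[0]),0,100.6+122*np.sin(q[0])]))-b).ravel(),[1.6]);print("leaf",L.x,L.fun)
can=ray(im,[(205,221)],100);print("can",can)
np.save("p.npy",p)
for n in [[0,0,71.6],[90,0,100.6]]: print(W(p,n))
E
python3 fit.py
```

```text
[ 5.59041617e+02  5.36014749e+01 -1.96487490e-01] -11.257903893744023 [[-0.9, 1.8], [0.4, 2.5], [-1.7, 2.6], [0.0, 2.9], [0.3, -2.2], [0.4, -2.2], [0.8, -2.6], [0.7, -2.5]]
tubes J [[  -7.2730943  -120.21850588]
 [  -3.84310672  124.99909733]] [[528.43873711 -62.8839353   76.        ]
 [579.67548435 176.94565726  76.        ]]
leaf [1.70029184] [0.31576858 0.06104172]
can [[462.12349139 403.57051287 100.        ]]
[[559.0416173   53.60147486  71.6       ]]
[[647.30986957  36.0311692  100.6       ]]
```

```bash
sed -i 's/(proj(im,W(p,J))-uv)/(proj(im,W(p,J+np.outer([1]*4+[0]*4,[p[3],0,0])))-uv)/; s/\[550,120,0.\]/[550,120,0.,0]/' fit.py
cat >> fit.py <<'E'
print("z100",T)
from scipy.spatial.transform import Rotation as R
s=read_state();print("tool y",R.from_quat(s["ee_rot"]).as_matrix().round(3).tolist())
E
python3 fit.py
```

```text
[ 5.53135069e+02  5.47779738e+01 -1.96506544e-01  1.27055987e+01] -11.258995633868665 [[-0.4, -0.6], [0.8, 0.1], [-1.2, 0.1], [0.5, 0.4], [-0.2, 0.2], [-0.1, 0.2], [0.3, -0.2], [0.2, -0.1]]
tubes J [[  -1.24822428 -120.21928137]
 [   2.17709081  124.99838715]] [[528.43873711 -62.8839353   76.        ]
 [579.67548435 176.94565726  76.        ]]
leaf [1.7520791] [0.2854283  0.05396391]
can [[462.12349139 403.57051287 100.        ]]
[[553.13506906  54.77797385  71.6       ]]
[[641.40298652  37.20598629 100.6       ]]
z100 [[528.43873711 -62.8839353   76.        ]
 [579.67548435 176.94565726  76.        ]]
tool y [[-0.948, -0.318, -0.001], [-0.318, 0.948, 0.001], [0.0, 0.001, -1.0]]
```

Call:
apply_moves --fingers '[1, 1, 1, 1, 1, 1, 1, 1, 1, 1]' --pt "0 0 4" --pt "0 0 8" --pt "2.5 4 8" --pt "5 8 8" --pt "7.5 12 8" --pt "10 16 8" --pt "13 20 8" --pt "16 24 8" --pt "19 28 8" --pt "22 32 8" --yaw '[0, 6, 12, 18, 24, 30, 36, 42, 48, 54]'

```text
clock: 1.2
position: [419.4, -270.5, 484.2]
ee_rot: [-0.593, 0.805, 0.0, -0.0]
contact_force: [1.4, -0.4, 0.1]
gripper_width: -0.2
```

Call:
apply_moves --fingers '[1, 1, 1, 1, 1, 1, 1, 1, 1]' --pt "2.5 4 0" --pt "5 8 0" --pt "7.5 12 0" --pt "9.9 15.9 -4" --pt "9.9 15.9 -8" --pt "9.9 15.9 -12" --pt "9.9 15.9 -16" --pt "9.9 15.9 -18" --pt "9.9 15.9 -18" --yaw '[6, 6, 6, 6, 6, 6, 6, 6, 6]'

```text
clock: 2.1
position: [517.3, -111.4, 300.8]
ee_rot: [-0.635, 0.773, 0.003, -0.003]
contact_force: [0.4, -0.6, -0.7]
gripper_width: 0.2
```

Run:
```python
from h import *
print(read_state()["position"])
a=get_image("top")["color"][110:255,252:445];b=get_image("scene")["color"][90:260,240:450]
a=cv2.resize(a,(780,586),interpolation=cv2.INTER_CUBIC);cv2.imwrite("pics/t2.png",a)
cv2.imwrite("pics/s2.png",cv2.resize(b,None,fx=3.5,fy=3.5))
```

```text
[ 517.3498593  -111.41438131  300.83657287]
```

View pics/s2.png

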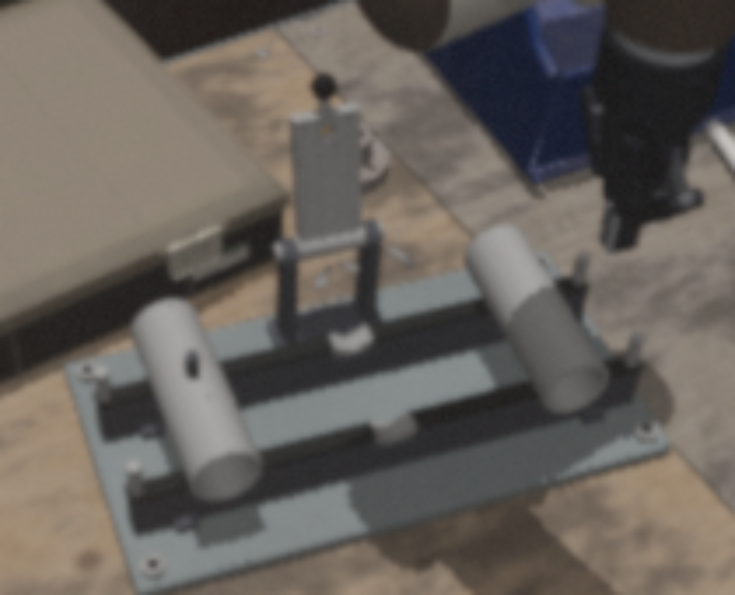

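The picture shows the closed fingertips (about 620,240 in the crop) behind the plain tube and the pinned tube untouched. Next I'll descend and push.

Call:
apply_moves --fingers '[1, 1, 1, 1, 1, 1, 1, 1, 1]' --pt "0.15 0 -2" --pt "0.15 0 -4" --pt "0.15 0 -5.5" --pt "0.15 0 -5.5" --pt "0.25 0.5 -5.5" --pt "0.35 1.0 -5.5" --pt "0.42 1.4 -5.5" --pt "0.5 1.8 -5.5" --pt "0.6 2.2 -5.5" --yaw '[0, 0, 0, 0, 0, 0, 0, 0, 0]'

```text
clock: 3.1
position: [525.2, -89.2, 250.5]
ee_rot: [-0.635, 0.772, -0.001, 0.0]
contact_force: [0.4, -0.5, -0.4]
gripper_width: -0.0
```

Call:
apply_moves --fingers '[1, 1, 1, 1, 1, 1, 1, 1, 1, 1]' --pt "0 0.3 -0.3" --pt "0.05 0.7 -0.4" --pt "0.1 1.1 -0.5" --pt "0.2 1.5 -0.5" --pt "0.27 1.9 -0.5" --pt "0.35 2.3 -0.5" --pt "0.43 2.7 -0.5" --pt "0.5 3.1 -0.5" --pt "0.58 3.5 -0.5" --pt "0.65 3.9 -0.5" --yaw '[0, 0, 0, 0, 0, 0, 0, 0, 0, 0]'

```text
clock: 4.1
position: [531.8, -49.9, 245.5]
ee_rot: [-0.635, 0.772, -0.001, 0.0]
contact_force: [-0.2, -0.4, 0.0]
gripper_width: -0.1
```

Run:
```python
from h import *
print(read_state()["position"])
a=get_image("top")["color"][110:255,262:455];b=get_image("scene")["color"][110:250,260:440]
cv2.imwrite("pics/3.png",np.vstack([cv2.resize(a,(400,300)),cv2.resize(b,(400,300))]))
```

```text
[531.75046033 -49.91051858 245.54537649]
```

View pics/3.png

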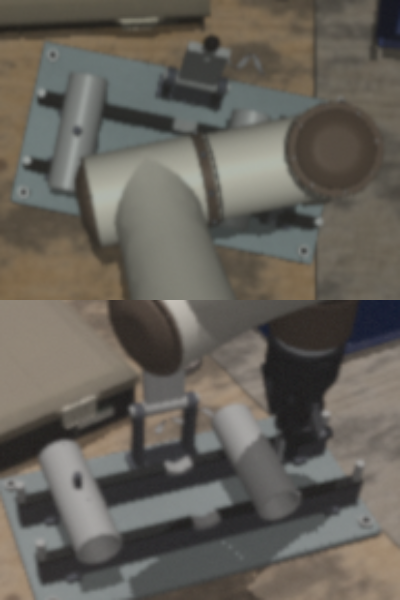

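The tube has rolled towards the vee and stays parallel (end face near 384,203 in the full scene image). I'll locate its end face.

```bash
cat > loc.py <<'E'
from h import *
p=np.load("p.npy")
def toJ(X):
    c,s=np.cos(p[2]),np.sin(p[2]);d=X[:,:2]-p[:2];return np.c_[d[:,0]*c+d[:,1]*s,-d[:,0]*s+d[:,1]*c]
im=get_image("scene")
if __name__=="__main__":
    import sys
    print(toJ(ray(im,[eval(sys.argv[1])],float(sys.argv[2]))))
    print("tool",toJ(np.array([read_state()["position"]])))
E
python3 loc.py "(383.7,203)" 76; python3 loc.py "(304,233-8)" 76
```

```text
[[-59.91236557 -68.14119883]]
tool [[  -0.52559494 -106.88053953]]
[[-62.518098   127.00080059]]
tool [[  -0.56910449 -107.07155542]]
```

Call:
apply_moves --fingers '[1, 1, 1, 1, 1, 1, 1, 1, 1, 1]' --pt "0.05 0.3 0" --pt "0.13 0.7 0" --pt "0.23 1.2 0" --pt "0.33 1.7 0" --pt "0.44 2.2 0" --pt "0.54 2.7 0" --pt "0.64 3.2 0" --pt "0.74 3.7 0" --pt "0.83 4.15 0" --pt "0.9 4.5 0" --yaw '[0, 0, 0, 0, 0, 0, 0, 0, 0, 0]'

```text
clock: 5.3
position: [540.8, -4.6, 245.5]
ee_rot: [-0.635, 0.772, -0.0, 0.0]
contact_force: [0.2, -0.5, 0.6]
gripper_width: 0.3
```

Call:
apply_moves --fingers '[1, 1, 1, 1, 1, 1, 1, 1, 1, 1]' --pt "0.04 0.2 0" --pt "0.08 0.4 0" --pt "0.12 0.6 0" --pt "0.16 0.8 0" --pt "0.2 1.0 0" --pt "0.24 1.2 0" --pt "0.28 1.4 0" --pt "0.32 1.6 0" --pt "0.36 1.8 0" --pt "0.36 1.8 0" --yaw '[0, 0, 0, 0, 0, 0, 0, 0, 0, 0]'

```text
clock: 6.3
position: [544.5, 13.7, 245.5]
ee_rot: [-0.635, 0.772, -0.001, 0.0]
contact_force: [1.5, -0.7, -0.1]
gripper_width: 0.0
```

Run:
```python
from loc import *
print(toJ(np.array([read_state()["position"]])))
cv2.imwrite("pics/4.png",cv2.resize(im["color"][110:250,260:440],(720,560)))
```

```text
[[ -0.48226105 -42.12203153]]
```

View pics/4.png

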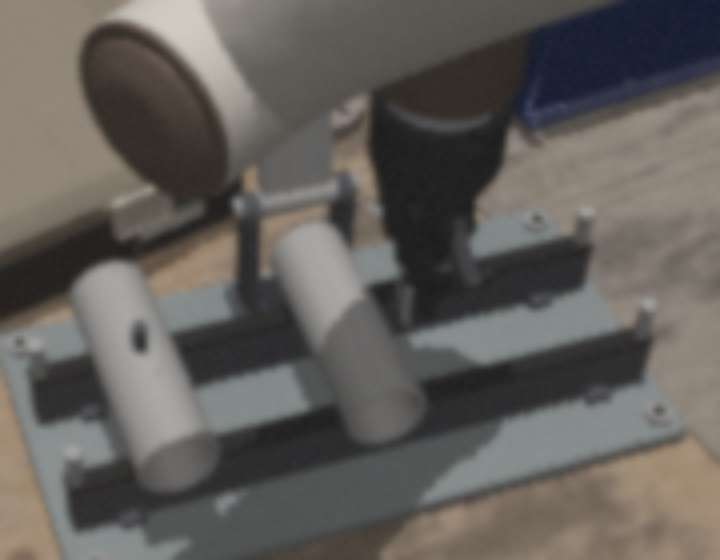

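Run:
```python
from loc import *
print(toJ(ray(im,[(357,213.75)]*2,71.6)))
c,s=np.cos(p[2]),np.sin(p[2])
for y in(-10,-5,0):
  for z in(76,71.6):
    q=proj(im,[p[0]-70*c-y*s,p[1]-70*s+y*c,z])[0];print(y,z,(q-[260,110])*4)
```

```text
[[-66.82804842   1.3896857 ]
 [-66.82804842   1.3896857 ]]
-10 76 [409.14496639 409.31484168]
-10 71.6 [408.51608543 414.17332575]
-5 76 [401.03726087 411.47287772]
-5 71.6 [400.43547214 416.32951438]
0 76 [392.91017019 413.63578082]
0 71.6 [392.33561894 418.49052978]
```

The tube sits in the vee (y ≈ 0, dropped to seat height) with a gap to the finger, and the pinned tube is unmoved. Next I'll back off and go up and round behind the leaf.

Call:
apply_moves --fingers '[1, 1, 1, 1, 1, 1, 1, 1, 1, 1]' --pt "-0.3 -1.5 0" --pt "-0.35 -1.8 4" --pt "-0.35 -1.8 8" --pt "-0.35 -1.8 12" --pt "3.5 -2.6 12" --pt "7.2 -3.3 12" --pt "10.9 -4.0 12" --pt "14.4 -4.7 12" --pt "15.0 -1.5 12" --pt "15.5 1.2 12" --yaw '[0, 0, 0, 0, 0, 0, 0, 0, 0, 0]'

```text
clock: 7.4
position: [700.2, 24.3, 364.0]
ee_rot: [-0.634, 0.773, 0.0, -0.001]
contact_force: [0.4, 0.5, -0.3]
gripper_width: -0.0
```

Run:
```python
from loc import *
s=read_state();print(toJ(np.array([s["position"]])),s["position"])
b=get_image("top")["color"]
cv2.imwrite("pics/5.png",np.vstack([cv2.resize(im["color"][70:230,250:450],(500,400)),cv2.resize(b[100:220,262:442],(500,200*5//3)) ])[:600] if 0 else np.hstack([cv2.resize(im["color"][80:230,260:420],(400,375)),cv2.resize(b[100:250,282:442],(400,375))]))
```

```text
[[149.64388671   3.01492095]] [700.48765121  28.5177547  364.06836148]
```

View pics/5.png

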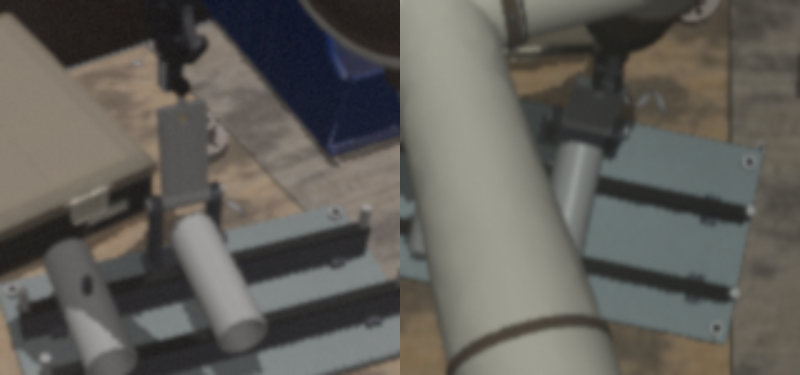

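The tube is in the vee under the upright leaf, and the fingertip is just behind the leaf's top. Now I'll push the leaf over.

Call:
apply_moves --fingers '[1, 1, 1, 1, 1, 1, 1, 1, 1]' --pt "-1.5 0 -1" --pt "-3 0.3 -1.5" --pt "-4.5 0.6 -1.8" --pt "-5.9 0.9 -2.0" --pt "-6.9 1.1 -2.3" --pt "-7.9 1.3 -2.7" --pt "-8.8 1.4 -3.3" --pt "-9.6 1.6 -4.0" --pt "-9.6 1.6 -4.0" --yaw '[0, 0, 0, 0, 0, 0, 0, 0, 0]'

```text
clock: 8.4
position: [602.6, 42.4, 323.4]
ee_rot: [-0.636, 0.772, 0.001, -0.001]
contact_force: [0.6, 0.1, -0.0]
gripper_width: 0.2
```

Run:
```python
from loc import *
s=read_state();print(toJ(np.array([s["position"]])),s["position"],s["contact_force"])
cv2.imwrite("pics/6.png",cv2.resize(im["color"][80:230,260:420],(640,600)))
```

```text
[[51.55376581 -2.18482862]] [603.27008866  42.56961381 323.77856746] [-0.35804243 -0.94507048  0.69104052]
```

View pics/6.png

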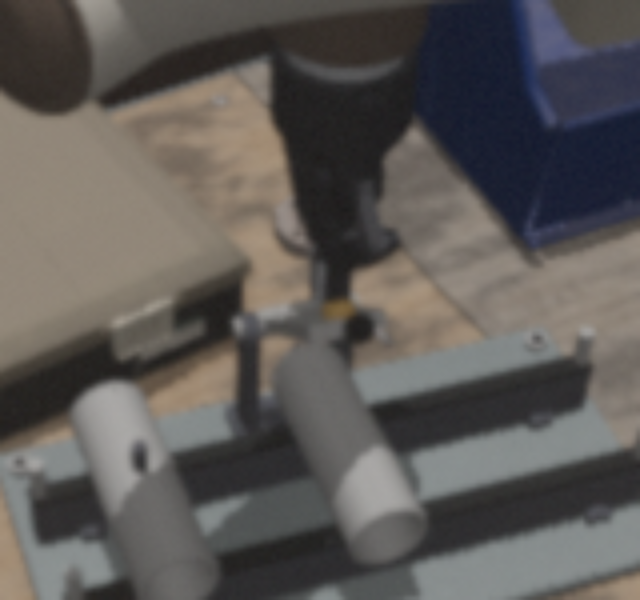

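The leaf is pushed about two thirds of the way (bush at 335,310, ball at 360,325), with the finger on the plate. I'll continue down.

Call:
apply_moves --fingers '[1, 1, 1, 1, 1, 1, 1, 1, 1]' --pt "-0.6 0.2 -0.8" --pt "-1.1 0.3 -1.7" --pt "-1.4 0.4 -2.4" --pt "-1.6 0.5 -3.1" --pt "-1.7 0.5 -3.6" --pt "-1.8 0.5 -4.0" --pt "-1.8 0.5 -4.3" --pt "-1.8 0.5 -4.5" --pt "-1.8 0.5 -4.5" --yaw '[0, 0, 0, 0, 0, 0, 0, 0, 0]'

```text
clock: 9.35
position: [584.9, 47.7, 280.8]
ee_rot: [-0.636, 0.771, 0.0, -0.001]
contact_force: [-5.7, 1.5, 11.8]
gripper_width: 0.3
```

Call:
apply_moves --fingers '[1, 1, 1, 1]' --pt "0 0 -0.15" --pt "0 0 -0.3" --pt "0 0 -0.4" --pt "0 0 -0.4" --yaw '[0, 0, 0, 0]'

```text
clock: 9.75
position: [584.8, 47.9, 280.7]
ee_rot: [-0.637, 0.771, -0.0, -0.001]
contact_force: [-8.7, 1.4, 20.3]
gripper_width: -0.0
```

Run:
```python
from loc import *
s=read_state();print(toJ(np.array([s["position"]])),s["position"],s["contact_force"])
```

```text
[[32.39315709 -0.5987878 ]] [584.78789822  47.86613045 280.70759597] [-8.96290377  1.35115489 20.06295188]
```

It's firm: the force rose by 8 N and nothing moved. I'll withdraw upwards and then aside for a clear look.

Call:
apply_moves --fingers '[1, 1, 1, 1, 1, 1, 1, 1, 1, 1]' --pt "0 0 1" --pt "0 0 4" --pt "0 0 8" --pt "0 0 12" --pt "0 0 16" --pt "0 -5 18" --pt "-1 -10 18" --pt "-2 -15 18" --pt "-3 -20 18" --pt "-4 -25 18" --yaw '[0, 0, 0, 0, 0, 0, 0, 0, 0, 0]'

```text
clock: 10.8
position: [545.6, -196.6, 461.0]
ee_rot: [-0.637, 0.771, -0.001, -0.001]
contact_force: [0.5, 0.3, 0.0]
gripper_width: -0.2
```

Run:
```python
from loc import *
b=get_image("top")["color"]
cv2.imwrite("pics/7.png",np.hstack([cv2.resize(im["color"][110:250,260:420],(400,350)),cv2.resize(b[110:250,262:422],(400,350))]))
c,s=np.cos(p[2]),np.sin(p[2])
for t in (0,.05,.15):
  x,z=90-122*np.cos(t),100.6+122*np.sin(t)
  P=[p[0]+x*c,p[1]+x*s,z]
  print(t,((proj(im,P)-[260,110])*2.5).round(),((proj(get_image("top"),P)-[262,110])*2.5+[400,0]).round())
```

```text
0 [[232. 211.]] [[612. 219.]]
0.05 [[232. 206.]] [[612. 218.]]
0.15 [[233. 197.]] [[613. 216.]]
```

View pics/7.png

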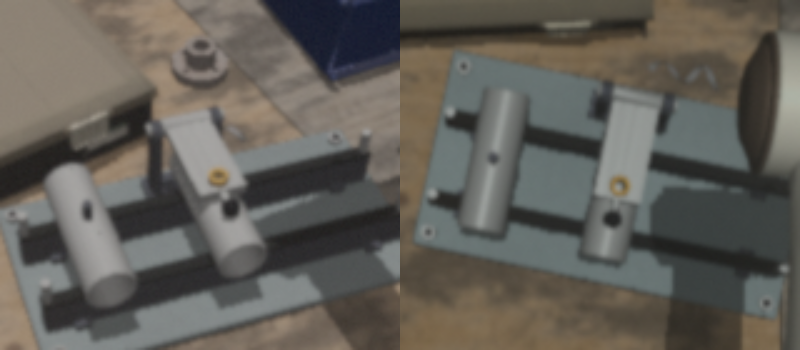

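The leaf lies on the tube. Its ball is at (231,208) in the scene crop and (612,219) in the top crop, against a prediction of (232,211) and (612,219) for fully shut. The pinned tube is in place with its pin upright. I'll hand in.

```bash
python3 -c "
from bench import *
print(job_done(), read_state()['contact_force'])"
```

```text
the job is handed in; nothing more can be done
the job is handed in; nothing more can be done
```

The plain tube is in the vee with the leaf shut on it, and I handed the job in at about 11 s on the robot's clock. I rolled the tube along the rails by pushing its side with the closed fingertips, rather than pressing on its top. I then pushed the leaf over and down from behind.

**Last checks:**
- **Tube:** it measured at y ≈ 1 mm in the jig frame, at seat height and clear of the finger.
- **Leaf:** pressing harder, from 12 to 20 N, moved it no further. In the final pictures its ball was within about 1 pixel of the fully shut position, an angle of roughly 0.02 rad or less.
- **Finished tube:** it stayed where it was, with its pin upright.
- **Oil can:** the arm never came near it, but it was outside the final crops, so I did not check it in a picture at the end.
- **Arm:** it was clear of everything, reading near-zero force.

No check failed. My first fit of the jig was off by about 6 mm because I assumed the base plate was centred on the jig's origin. I corrected that before moving the arm.

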